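# File a slide carrier in a lever arch board

## Robot

A 6-joint arm with a two-finger parallel gripper is mounted at the origin on a cart in front of the work surface, level with it; the furniture and walls round the work are solid. World frame = base frame: x ahead of the robot, y to its left, z up, the work surface at z = 0. Lengths are in m, angles in rad, forces in N, time in s.
With the tool pointing down it reaches from about 0.35 to 0.85 m from the base axis. Payload 8.1 kg.
Tool frame: the origin (TCP) lies between the finger pads; the fingertips stand 14 mm ahead of it and the grasp point (between the pads) lies 5 mm behind it (robot.tcp_to_tips is the z of the fingertips in the tool frame, in m); z points along the fingers, y is the line along which they close (so a half turn about z gives the same grasp; the last joint's range is limited). The gripper opens to 93 mm and grips with 3 to 60 N. Pads are 15 mm wide; open, the fingers measure 128 mm over their backs; the gripper's body (75 mm by 188 mm) begins 65 mm behind the grasp point.
Start: joints at [1.108, 0.13, 1.488, -0, 1.523, -0.085], TCP at [0.221, 0.558, 0.233] pointing down, gripper open.
Joint ranges: [-2.96, 2.96], [-0.89, 2.26], [0.02, 2.5], [-1.34, 4.48], [0, 2.73], [-2.66, 2.66]. Speed limits (rad/s): [2.39, 2.39, 2.79, 3.14, 3.14, 3.14].

## Interface

Orientations are given as a rotation vector (axis times angle).
In Python, from plant import sensors, read_camera, robot gives the robot as it stands.
- The arm moves only by the tool creep_tool, called after "Call:" by a JSON object that holds its "name" and its "arguments". Schema: {"type":"object","properties":{"segments":{"type":"array","items":{"type":"array","prefixItems":[{"type":"number"},{"type":"array","items":{"type":"number"},"minItems":3,"maxItems":3},{"type":"number"}],"minItems":3,"maxItems":3},"minItems":1,"maxItems":20},"clamp_n":{"type":"number"},"only":{"type":"string"},"quiet":{"type":"boolean"},"lines":{"type":"string"}},"required":["segments"],"additionalProperties":false}. segments is a list of rows, 1 to 20 of them, each written [opening, [dx, dy, dz], turn]: the finger opening in m, then dx, dy, dz in shares of the most that a row can go, 1 being 50 mm, then a turn about the tool's z in normalised numbers (1 is 180 degrees); each row shifts and turns the commanded pose from where the row before left it, along the tool's axes as they then stand; what a row does not reach is not made up. A row lasts 1/10 s, in which the tool goes at most 0.05 m and 0.15 rad, less where a joint would pass 70% of its speed; a pose out of reach is approached as far as the arm can. The fingers move at their own pace and stop on an object; clamp_n is the grip in N (left out, the last holds). Time passes only in rows, so rows that do not move let the fingers close. The tool returns the time, the measured TCP pose, the force, the opening and the grip force at its end. only (a regular expression) keeps the lines of the reply that match it, lines (a string "A,B") keeps lines A to B, and quiet returns only ok. No shift or turn number may pass 1 either way. Input that does not fit is refused with a message, and nothing moves.
- sensors.read_state(): the state, without advancing time (a new reading comes with each control period).
- read_camera(name): name is "side" or "top"; returns a dict with "image" (420x560x3 uint8, red, green, blue), "depth" (420x560 float32, m along the optical axis (not along the pixel's ray), 0 where there is no reading), "fx", "fy", "cx", "cy" (pixels), "dist" ([k1, k2, p1, p2, k3] as OpenCV has them; the pictures are not rectified), "R" (3x3) and "t" (3): a world point X has camera coordinates R X + t. Camera axes: x right, y down, z forward; pixel columns grow to the right and rows downward; lengths in m; the calibration is good to about 2 mm. A picture is of the moment at which its call begins.
- robot.close_job(): hands the job in; it is judged then, once.
The state is a dict: "t": time; "q": joint angles; "dq": joint speeds; "joint_torque": joint torques, N m; "tool_pos": TCP position; "orientation": TCP orientation; "force": force on the tool from outside, world axes, zero at the start; "wrist_torque": the same for the moment, N m; "opening": finger opening in m; "gripper_force": force on a finger pad.
Only numpy, scipy, OpenCV 4.12 (cv2) and the standard library are available. Lean on these libraries where they do the work, as an engineer would, in place of code of your own. Each camera call takes 0.05 s, during which the arm holds its last target. There are 200 camera calls.

## Task

File the blue slide carrier in the lever arch board: lift the lever (it has a black grip at its end) until the rings have sprung fully open, lower the carrier with both punched holes over the two posts until it lies flat on the board, let go of it, and bring the lever down again. Finish by pressing the red thumb pad on the lever with about 15 N (never more than 30 N) for about a second while the lever is fully down, then let go, so that the rings stay shut over the carrier. Leave the other things on the bench where they are.

Things in the scene. Friction and masses are not known exactly. Their poses are not given: they have to be found in the camera images.
- file_board: grey board fixed to the bench, 170 (x) x 175 (y) x 4 mm. Origin: midway between the posts, at bench height. x runs along the line of posts; the lever points to +y. The board spans y -110 to +65 mm, its steel mechanism plate (top z 7) y +16 to +60, x -65 to +65. Filed, the carrier lies at x 0, y -33, z 4 mm in this frame at the board's yaw
- post_near (a point): tip of one fixed steel post, at x -40, y 0, z 42 mm of the board. Posts are 8 mm in diameter up to z 30 mm and taper to a 3 mm wide tip at z 42 mm
- post_far (a point): tip of the other post, at x +40, y 0, z 42 mm of the board; same shape
- lever_hinge (a point): point on the lever's hinge axis, at x 0, y 35, z 28 mm of the board; the axis runs along the board's x
- lever_grip (a point): centre of the black grip at the lever's end, 100 mm from the hinge axis: 12 mm wide (board x), 26 long, 14 high, free at both sides and below. At lever angle a it lies at x 0, y 35+100 cos(a), z 28+100 sin(a) mm of the board (z 28 when down). A pinch slips a few mm along it under the spring
- thumb_pad: red thumb pad 24 x 24 x 5 mm on the upper face of the lever, centred 52 mm from the hinge axis. Origin at the middle of its underside; its z is the lever's upward normal. It is cushioned: it gives 2 mm at 3 N, then is hard
- pad_top (a point): middle of the thumb pad's upper face: x 0, y 87, z 37.5 mm of the board when the lever is down and the pad not pressed
- lever (a joint): lever angle, rad: 0 = fully down (hard stop), 1.2 = raised, rings fully open (hard stop). Over-centre spring: below 0.08 it pulls the lever down (0.2 N m at 0), above that it drives it up, most (about 0.5 N m: 5 N at the grip, 10 N at the pad) round 0.5, hardly near 1.2. Damped. Let go above 0.1 it springs up, below 0.06 it stays down
- ring_bow (a joint): angle of the two steel ring arches (one piece, hinged 35 mm to +y of the posts), rad: 0 = closed on the post tips, 1.02 = fully open, tilted back towards the lever side. Geared to the lever: 0.85 times the lever angle
- carrier: blue rigid slide carrier, loose, about 120 g: plate 110 (x) x 90 (y) x 5 mm with two holes 11 mm wide and a rib to hold it by; two glass slides are bonded on it. Origin: centre of its underside; the holed edge is towards its +y. It starts flat on the bench, right of the board
- hole_near (a point): underside centre of one hole, at x -40, y +33 mm of the carrier; belongs on post_near
- hole_far (a point): underside centre of the other hole, at x +40, y +33 mm of the carrier; belongs on post_far
- carrier_rib (a point): middle of the blue grip rib on the carrier, at x 0, y -3, z 17 mm of the carrier; the rib is 12 mm thick (x), 50 mm long (y) and stands 24 mm above the plate (5 to 29 mm above the underside)
- sample_jar: white jar with orange cap, 57 x 57 x 65 mm, bystander; origin under its centre
- tube_rack: green rack of capped tubes, 72 x 96 x 98 mm, bystander; origin under its centre
- timer: white bench timer, 66 x 64 x 18 mm, bystander; origin under its centre
- petri: clear Petri dish, 87 x 87 x 16 mm, bystander; origin under its centre
- vial: small amber vial with black cap, 24 x 25 x 52 mm, bystander; origin under its centre

How it is judged:
By the outcome, as a careful person would: the job done as asked, in the order asked, and still so for the second after the job is handed in, with the robot touching nothing.
It also fails if it takes over 72 s, if anything falls off the work surface, if the arm or the gripper's body presses on something with over 40 N, if the wrist force passes 120 N, or if a joint passes its speed limit or range.

## Working session

There is one attempt and no reset: what is moved stays moved. The work goes in short steps, Python scripts to look and compute and a tool call to move; the robot and the scene stay as the last step left them, time stands still between calls to the robot, and variables do not carry over. Pictures are saved under pics/ and viewed, at most 10 in all, crops included, and the job is handed in when it is done.

```bash
ls; mkdir -p pics; cat > h.py <<'E'
import numpy as np, cv2
from plant import sensors, read_camera, robot
def grab(n,f=None):
    c=read_camera(n)
    if f: cv2.imwrite('pics/'+f,c['image'][:,:,::-1])
    c['K']=np.array([[c['fx'],0,c['cx']],[0,c['fy'],c['cy']],[0,0,1.]]); c['D']=np.array(c['dist'],float)
    c['R']=np.array(c['R']);c['t']=np.array(c['t']).reshape(3)
    return c
def ray(c,uv):
    p=cv2.undistortPoints(np.array(uv,float).reshape(-1,1,2),c['K'],c['D']).reshape(-1,2)
    return -c['R'].T@c['t'], np.c_[p,np.ones(len(p))]@c['R']
def onz(c,uv,z):
    o,d=ray(c,uv); return o+d*((z-o[2])/d[:,2])[:,None]
def proj(c,X):
    return cv2.projectPoints(np.array(X,float).reshape(-1,1,3),cv2.Rodrigues(c['R'])[0],c['t'],c['K'],c['D'])[0].reshape(-1,2)
def cloud(c):
    v,u=np.mgrid[:420,:560]
    p=cv2.undistortPoints(np.stack([u,v],-1).reshape(-1,1,2).astype(float),c['K'],c['D']).reshape(420,560,2)
    z=c['depth'][...,None]; return (np.concatenate([p,np.ones((420,560,1))],-1)*z-c['t'])@c['R']
E
python3 - <<'E'
from h import *
for n in('top','side'):
    c=grab(n,n+'0.png');print(n,-c['R'].T@c['t'],c['R'][2],c['fx'])
print(sensors.read_state())
E
```

```text
pics
top [ 0.33110382 -0.13247313  1.25047509] [ 0.18526538 -0.01265476 -0.98260704] 451.0586748753778
side [0.3985897  0.89586655 0.96449007] [ 0.11624657 -0.75154477 -0.64935906] 534.8807212089221
{'t': 0.1, 'q': array([ 1.10762011e+00,  1.31080738e-01,  1.48916497e+00,  7.39572568e-06,
        1.52305521e+00, -8.54197574e-02]), 'dq': array([ 4.01107143e-05, -1.42182263e-03, -2.19996101e-03, -2.81042937e-04,
       -9.83344087e-04, -5.59472395e-04]), 'joint_torque': array([ 2.49956047e-04, -5.61340141e+01, -4.93096733e+01,  7.70209450e-02,
        2.90484040e-02,  9.12338578e-06]), 'tool_pos': array([0.22106153, 0.55724532, 0.23169826]), 'orientation': array([-5.89768761e-01, -3.08525829e+00,  2.57949102e-03]), 'force': array([0.16243173, 0.57398328, 0.44800561]), 'wrist_torque': array([-0.02879557,  0.00370806, -0.01762257]), 'gripper_force': 0.0, 'opening': 0.09298767955809732}
```

View pics/top0.png

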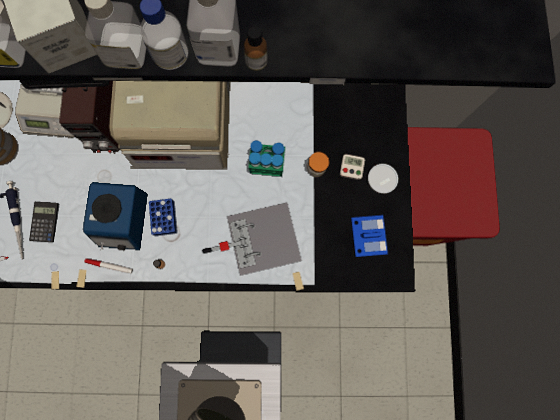

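View pics/side0.png

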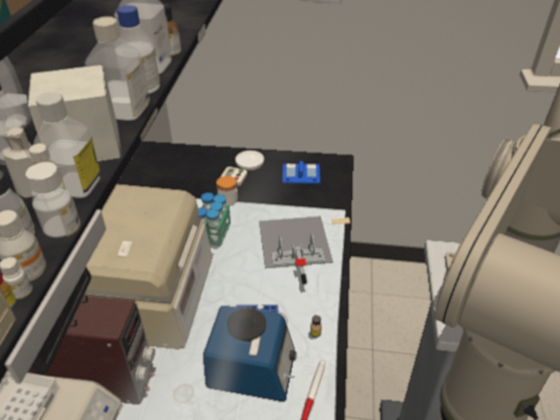

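The top view shows the board at about (264,238), with the lever to the left: red pad (224,246), black grip (208,250). The blue carrier is at (370,236). The side view agrees: pad (300,262), grip (303,280), carrier (301,173).

```bash
cat > m.py <<'E'
from h import *
def big(m,roi):
    k=np.zeros_like(m,np.uint8);y0,y1,x0,x1=roi;k[y0:y1,x0:x1]=m[y0:y1,x0:x1]*255
    cs=cv2.findContours(k,cv2.RETR_EXTERNAL,cv2.CHAIN_APPROX_NONE)[0]
    return max(cs,key=cv2.contourArea)
def cen(ct): M=cv2.moments(ct);return [M['m10']/M['m00'],M['m01']/M['m00']]
E
python3 - <<'E'
from m import *
np.set_printoptions(precision=4,suppress=True)
roi={'top':dict(b=(190,285,220,312),l=(235,265,195,240),c=(200,270,340,400)),'side':dict(b=(205,280,245,345),l=(250,292,285,318),c=(150,200,270,330))}
L={}
for n in('top','side'):
    c=grab(n);im=c['image'].astype(int);hsv=cv2.cvtColor(c['image'],cv2.COLOR_RGB2HSV);H,S,V=[hsv[...,i].astype(int) for i in range(3)]
    r=roi[n]
    red=((H<8)|(H>172))&(S>150)&(V>90)
    blue=(H>100)&(H<130)&(S>120)&(V>60)
    grey=(S<40)&(V>80)&(V<165)
    blk=(V<60)
    print(n)
    for nm,m,k,z in(('red',red,'l',.0375),('grip',blk,'l',.033)):
        ct=big(m,r[k]);print(nm,cv2.contourArea(ct),cen(ct),onz(c,cen(ct),z)); L[n,nm]=(c,cen(ct))
    for nm,m,k,z in(('board',grey,'b',.004),('car',blue,'c',.005)):
        ct=cv2.convexHull(big(m,r[k]))
        W=onz(c,ct.reshape(-1,2),z)[:,:2].astype(np.float32)
        print(nm,cv2.minAreaRect(W), cv2.boxPoints(cv2.minAreaRect(W)).tolist())
    P=cloud(c)
    y0,y1,x0,x1=r['c']; print('car z',np.percentile(P[y0:y1,x0:x1][blue[y0:y1,x0:x1]][:,2],[5,50,90,99]))
for nm in('red','grip'):
    (o1,d1),(o2,d2)=[ray(*L[n,nm]) for n in('top','side')]
    d1,d2=d1[0],d2[0];s=np.linalg.lstsq(np.c_[d1,-d2],o2-o1,rcond=None)[0];a=o1+s[0]*d1;b=o2+s[1]*d2;print(nm,(a+b)/2,a-b)
c=L['top','red'][0];cv2.imwrite('pics/crop.png',cv2.resize(c['image'][190:285,195:400,::-1],None,fx=3.9,fy=3.9,interpolation=cv2.INTER_CUBIC))
E
```

```text
top
red 55.0 [223.72727272727272, 245.6727272727273] [[ 0.4583 -0.0028  0.0375]]
grip 25.0 [206.42, 249.88] [[0.4469 0.0441 0.033 ]]
board ((0.4829416275024414, -0.10464689135551453), (0.17177562415599823, 0.18746136128902435), 13.95298957824707) [[0.37698712944984436, -0.03439159691333771], [0.4221889078617096, -0.21632170677185059], [0.5888961553573608, -0.17490218579769135], [0.5436943769454956, 0.007027924060821533]]
car ((0.49453482031822205, -0.4036545157432556), (0.11219227313995361, 0.09237092733383179), 5.165262222290039) [[0.43450847268104553, -0.36270686984062195], [0.44282451272010803, -0.4547027051448822], [0.5545611381530762, -0.4446021616458893], [0.5462450981140137, -0.35260632634162903]]
car z [-0.001   0.0041  0.017   0.0315]
side
red 46.0 [300.15942028985506, 261.8115942028985] [[ 0.4603 -0.0002  0.0375]]
grip 19.5 [303.1965811965812, 278.88034188034186] [[0.4484 0.0493 0.033 ]]
board ((0.4804465174674988, -0.08335959911346436), (0.16944022476673126, 0.22339363396167755), 13.888092994689941) [[0.3713929057121277, 0.004736855626106262], [0.4250132441520691, -0.21212616562843323], [0.5895001292228699, -0.17145605385303497], [0.5358797907829285, 0.04540696740150452]]
car ((0.4959636330604553, -0.40657174587249756), (0.11345023661851883, 0.11157435923814774), 6.893283843994141) [[0.4329529404640198, -0.35799598693847656], [0.44634419679641724, -0.4687638282775879], [0.5589743256568909, -0.45514750480651855], [0.5455830693244934, -0.3443796634674072]]
car z [-0.0021  0.004   0.0177  0.031 ]
red [ 0.4595 -0.0025  0.035 ] [-0.0019  0.0001 -0.0002]
grip [0.448  0.0448 0.0279] [-0.0013  0.0001 -0.0001]
```

View pics/crop.png

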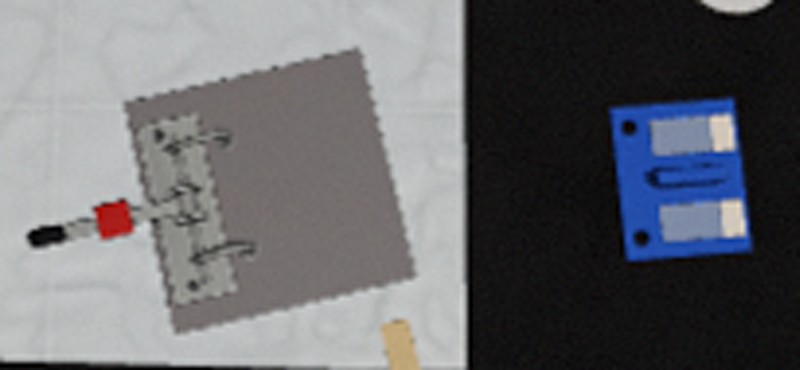

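Board yaw is about 13.9°, with the origin near (0.480, -0.0875). The pad and grip triangulate to the specified heights of 35 and 28 mm. Carrier yaw is about 5.2°. Next I'll get the path clearance and the first move.

```bash
cat > go.py <<'E'
import sys
from h import *
np.set_printoptions(precision=4,suppress=True)
O=np.array([.480,-.0875]);YB=np.radians(13.95)
def bw(x,y,O=O,Y=YB): c,s=np.cos(Y),np.sin(Y); return O+[c*x-s*y,s*x+c*y]
def go(x,y,z,yaw):  # deltas (tool axes after the turn) to reach world pose
    s=sensors.read_state();R=cv2.Rodrigues(np.array(s['orientation']))[0]
    a=np.arctan2(R[1,1],R[0,1]); turn=(a-yaw+np.pi/2)%np.pi-np.pi/2
    R2=R@cv2.Rodrigues(np.array([0,0,turn]))[0]
    d=np.array([x,y,z])-s['tool_pos']
    print('turn %.4f'%turn,'d tool',R2.T@d,'d now',R.T@d,'world d',d,'tilt',R[:,2])
E
python3 - <<'E'
from go import *
g=bw(0,.135);print(g)
go(*g,.10,YB)
P=cloud(grab('top')).reshape(-1,3)
for y in np.arange(-.1,.7,.1):
    m=(P[:,1]>y)&(P[:,1]<y+.1)&(P[:,0]>.15)&(P[:,0]<.6);print(round(y,1),P[m][:,2].max() if m.any() else None)
E
```

```text
[0.4475 0.0435]
turn 0.9496 d tool [-0.5532  0.0958  0.1324] d now [-0.3999 -0.394   0.1324] world d [ 0.2263 -0.5139 -0.132 ] tilt [-0.0005 -0.001  -1.    ]
-0.1 0.053760071055547434
0.0 0.04150246287420512
0.1 0.056767352287074226
0.2 0.1575933102922526
0.3 0.15677131311358358
0.4 0.019087925529964772
0.5 0.0326662392870361
0.6 0.02887624420075729
```

Units first: shifts go in shares of 50 mm and turns go in shares of 180 degrees. So -0.0425 m is -0.85, 0.0074 m is 0.148, 0.1357 rad / 3.1416 = 0.0432.

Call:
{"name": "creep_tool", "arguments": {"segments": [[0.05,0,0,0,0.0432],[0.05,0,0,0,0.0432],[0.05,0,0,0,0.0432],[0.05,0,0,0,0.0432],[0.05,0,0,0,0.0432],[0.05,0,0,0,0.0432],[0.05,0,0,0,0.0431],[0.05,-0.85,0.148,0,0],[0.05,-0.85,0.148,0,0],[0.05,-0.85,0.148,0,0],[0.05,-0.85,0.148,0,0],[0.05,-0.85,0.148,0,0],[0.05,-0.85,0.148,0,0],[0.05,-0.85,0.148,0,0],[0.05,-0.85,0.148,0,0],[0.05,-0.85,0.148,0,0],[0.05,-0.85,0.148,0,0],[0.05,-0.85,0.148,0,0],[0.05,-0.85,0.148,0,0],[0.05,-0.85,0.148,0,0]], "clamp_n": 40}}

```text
refused: segments[0]: [0.05, 0, 0, 0, 0.0432] is too long (schema: maxItems 3). Nothing was moved.
```

The call was refused and nothing moved: it wants rows with the three-number parts in brackets of their own. Same move again in that form.

Call:
{"name": "creep_tool", "arguments": {"segments": [[0.05,[0,0,0],0.0432],[0.05,[0,0,0],0.0432],[0.05,[0,0,0],0.0432],[0.05,[0,0,0],0.0432],[0.05,[0,0,0],0.0432],[0.05,[0,0,0],0.0432],[0.05,[0,0,0],0.0431],[0.05,[-0.85,0.148,0],0],[0.05,[-0.85,0.148,0],0],[0.05,[-0.85,0.148,0],0],[0.05,[-0.85,0.148,0],0],[0.05,[-0.85,0.148,0],0],[0.05,[-0.85,0.148,0],0],[0.05,[-0.85,0.148,0],0],[0.05,[-0.85,0.148,0],0],[0.05,[-0.85,0.148,0],0],[0.05,[-0.85,0.148,0],0],[0.05,[-0.85,0.148,0],0],[0.05,[-0.85,0.148,0],0],[0.05,[-0.85,0.148,0],0]], "clamp_n": 40}}

```text
t: 2.25
tool_pos: [0.4482, 0.0429, 0.2328]
orientation: [1.935, 2.474, 0.001]
force: [1.0, 0.3, 0.0]
opening: 0.0499
gripper_force: 0.0
```

```bash
python3 - <<'E'
from go import *
go(*bw(0,.135),.033,YB)
E
```

```text
turn -0.0002 d tool [ 0.0008 -0.0008  0.1998] d now [ 0.0008 -0.0008  0.1998] world d [-0.0008  0.0006 -0.1998] tilt [ 0.0007  0.0001 -1.    ]
```

In the tool's units: 0.04 m is 0.8, 0.03 m is 0.6.

Call:
{"name": "creep_tool", "arguments": {"segments": [[0.05,[0.02,-0.02,0.8],0],[0.05,[0,0,0.8],0],[0.05,[0,0,0.8],0],[0.05,[0,0,0.8],0],[0.05,[0,0,0.6],0],[0.05,[0,0,0.36],0],[0.05,[0,0,0],0],[0.006,[0,0,0],0],[0.006,[0,0,0],0],[0.006,[0,0,0],0],[0.006,[0,0,0],0],[0.006,[0,0,0],0]], "clamp_n": 40}}

```text
t: 3.45
tool_pos: [0.4471, 0.0454, 0.0253]
orientation: [1.935, 2.474, 0.001]
force: [-0.8, -0.6, -0.3]
opening: 0.0145
gripper_force: 0.0
```

In the tool's units: -0.01 m is -0.2, -0.0099 m is -0.198.

Call:
{"name": "creep_tool", "arguments": {"segments": [[0.006,[0,0,0],0],[0.006,[0,0,0],0],[0.006,[-0.01,0,-0.2],0],[0.006,[-0.03,0,-0.198],0],[0.006,[-0.05,0,-0.194],0],[0.006,[-0.068,0,-0.188],0],[0.006,[-0.086,0,-0.18],0],[0.006,[-0.106,0,-0.172],0],[0.006,[-0.12,0,-0.158],0],[0.006,[-0.136,0,-0.146],0],[0.006,[-0.15,0,-0.132],0],[0.006,[-0.164,0,-0.116],0],[0.006,[-0.172,0,-0.1],0],[0.006,[-0.184,0,-0.082],0],[0.006,[0,0,0],0],[0.006,[0,0,0],0]], "clamp_n": 40}}

```text
t: 5.05
tool_pos: [0.4629, -0.0165, 0.1185]
orientation: [1.935, 2.473, 0.003]
force: [4.4, 1.8, 0.3]
opening: 0.0115
gripper_force: 40.0
```

Call:
{"name": "creep_tool", "arguments": {"segments": [[0.05,[0,0,0],0],[0.05,[0,0,0],0],[0.05,[0,0,0],0],[0.05,[0,0,-0.8],0],[0.05,[0,0,-0.8],0],[0.05,[0,0,-0.8],0],[0.05,[-0.9,0,0],0],[0.05,[-0.9,0,0],0],[0.05,[-0.9,0,0],0],[0.05,[-0.9,0,0],0],[0.05,[-0.9,0,0],0],[0.05,[-0.9,0,0],0],[0.05,[-0.9,0,0],0],[0.05,[-0.9,0,0],0]], "clamp_n": 40}}

```text
t: 6.45
tool_pos: [0.5486, -0.3676, 0.2373]
orientation: [-1.935, -2.474, 0.0]
force: [0.5, -0.3, 0.7]
opening: 0.0501
gripper_force: 0.0
```

```bash
python3 - <<'E'
from m import *
np.set_printoptions(precision=4,suppress=True)
t=grab('top');s=grab('side')
cv2.imwrite('pics/c2.png',np.vstack([cv2.resize(t['image'][200:290,215:415],None,fx=4,fy=3.3,interpolation=cv2.INTER_CUBIC),cv2.resize(s['image'][195:295,225:360],(800,300),interpolation=cv2.INTER_CUBIC)])[:,:,::-1][:600])
for n,c,roi in(('top',t,(235,265,205,260)),('side',s,(220,292,270,330))):
    hsv=cv2.cvtColor(c['image'],cv2.COLOR_RGB2HSV);H,S,V=[hsv[...,i].astype(int) for i in range(3)]
    try:
        ct=big(((H<8)|(H>172))&(S>150)&(V>90),roi);print(n,cen(ct),cv2.contourArea(ct))
    except Exception as e: print(n,e)
E
```

```text
top [235.38888888888889, 240.61111111111111] 9.0
side [295.90476190476187, 235.9047619047619] 3.5
```

View pics/c2.png

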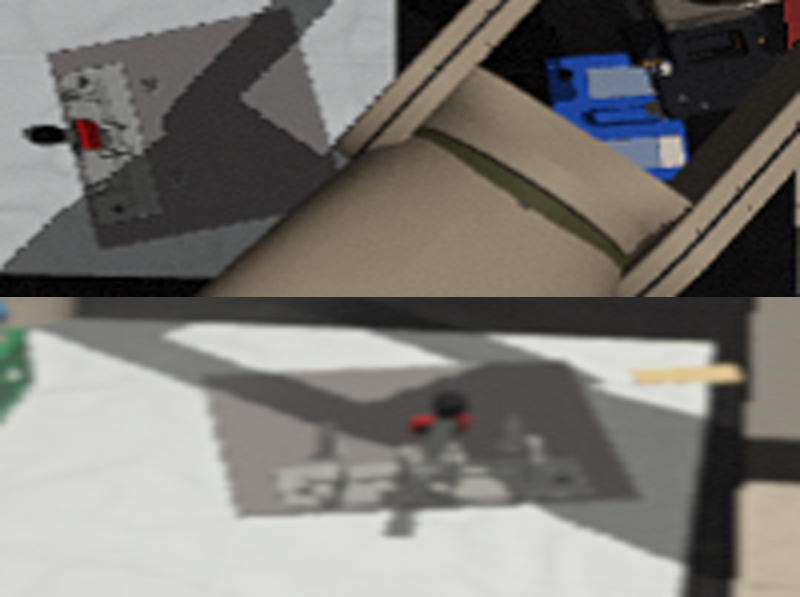

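The lever is up and the rings are tilted back. The posts show as dots at about (252,225) and (259,254) in the top frame. Now I'll refine the posts, the carrier holes and the lever angle.

```bash
python3 - <<'E'
from go import *
c=grab('top','t3.png');s=grab('side','s3.png')
B3=lambda x,y,z:np.r_[bw(x,y),z]
for n,k in(('top',c),('side',s)):
    print(n,'tips',proj(k,[B3(-.04,0,.042),B3(.04,0,.042)]).round(1).tolist(),'bases',proj(k,[B3(-.04,0,.004),B3(.04,0,.004)]).round(1).tolist(),'grip1.2',proj(k,[B3(0,.0712,.121)]).round(1))
k=c['image'];
im0=cv2.imread('pics/top0.png')[:,:,::-1].copy()
# holes: dark spots on carrier, sub-pixel centroid of darkness
g=im0[...,2].astype(float)
for u,v in((195+629/3.9,190+127/3.9),(195+642/3.9,190+238/3.9)):
    u,v=int(round(u)),int(round(v));p=g[v-4:v+5,u-4:u+5];w=np.clip(np.median(p)-25-p,0,None);yy,xx=np.mgrid[v-4:v+5,u-4:u+5]
    w[np.hypot(yy-v,xx-u)>3.6]=0
    uv=[(w*xx).sum()/w.sum(),(w*yy).sum()/w.sum()];print('hole',uv,onz(c,uv,.003))
def up(i,a,b,cc,d,f): return cv2.resize(i[a:b,cc:d],None,fx=f,fy=f,interpolation=cv2.INTER_CUBIC)[:,:,::-1]
a=up(c['image'],215,265,222,272,7);b=up(s['image'],215,265,265,325,7)
cv2.imwrite('pics/c3.png',np.hstack([a,b]))
E
```

```text
top tips [[258.6, 252.2], [252.0, 223.5]] bases [[259.0, 253.5], [252.5, 225.6]] grip1.2 [[226.5 240.4]]
side tips [[311.4, 233.7], [279.9, 236.3]] bases [[310.8, 244.6], [279.9, 247.1]] grip1.2 [[300.7 231. ]]
hole [np.float64(355.8065233506301), np.float64(222.24388435878427)] [[ 0.5315 -0.3676  0.003 ]]
hole [np.float64(359.0157932519742), np.float64(250.53553481694186)] [[ 0.452  -0.3747  0.003 ]]
```

View pics/c3.png

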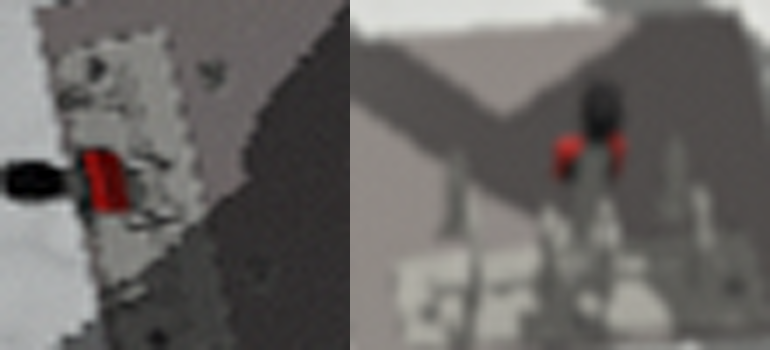

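Predicted post tips match the picture to within about a pixel, and the lever is at 1.2. The carrier holes are 79.8 mm apart at yaw 5.1°, which agrees with the outline fit. Next, grasp the rib.

```bash
python3 - <<'E'
from go import *
go(.4949,-.4070,.0245,np.radians(5.15))
E
```

```text
turn 0.1519 d tool [-0.0361 -0.0561  0.2118] d now [-0.0272 -0.0609  0.2118] world d [-0.0531 -0.0406 -0.2118] tilt [-0.0023  0.0019 -1.    ]
```

In the tool's units: 0.04 m is 0.8, -0.028 m is -0.56, 0.1 rad / 3.1416 = 0.0318.

Call:
{"name": "creep_tool", "arguments": {"segments": [[0.04,[0,0,0],0.0318],[0.04,[0,0,0],0.0165],[0.04,[-0.36,-0.56,0],0],[0.04,[-0.36,-0.56,0],0],[0.04,[0,0,0.8],0],[0.04,[0,0,0.8],0],[0.04,[0,0,0.8],0],[0.04,[0,0,0.4],0],[0.04,[0,0,0],0],[0.04,[0,0,0],0]], "clamp_n": 40}}

```text
t: 7.65
tool_pos: [0.4967, -0.406, 0.099]
orientation: [2.116, 2.322, 0.0]
force: [-0.1, -0.6, 0.3]
opening: 0.0399
gripper_force: 0.0
```

```bash
python3 - <<'E'
from go import *
go(.4949,-.4070,.0245,np.radians(5.15))
E
```

```text
turn 0.0027 d tool [-0.0009 -0.0019  0.0745] d now [-0.0009 -0.0019  0.0745] world d [-0.0018 -0.001  -0.0745] tilt [ 0.0003 -0.0002 -1.    ]
```

In the tool's units: 0.03 m is 0.6, 0.0145 m is 0.29, 0.003 rad / 3.1416 = 0.001.

Call:
{"name": "creep_tool", "arguments": {"segments": [[0.04,[-0.02,-0.04,0.6],0.001],[0.04,[0,0,0.6],0],[0.04,[0,0,0.29],0],[0.04,[0,0,0],0],[0.006,[0,0,0],0],[0.006,[0,0,0],0],[0.006,[0,0,0],0],[0.006,[0,0,0],0],[0.006,[0,0,0],0],[0.006,[0,0,0],0]], "clamp_n": 40}}

```text
t: 8.65
tool_pos: [0.4951, -0.4086, 0.0247]
orientation: [2.12, 2.316, 0.0]
force: [-0.7, 1.0, 6.5]
opening: 0.0117
gripper_force: 40.0
```

In the tool's units: -0.04 m is -0.8, -0.03 m is -0.6.

Call:
{"name": "creep_tool", "arguments": {"segments": [[0.006,[0,0,-0.4],0],[0.006,[0,0,-0.6],0],[0.006,[0,0,-0.8],0],[0.006,[0,0,0],0]], "clamp_n": 40}}

```text
t: 9.05
tool_pos: [0.4971, -0.4108, 0.1204]
orientation: [2.114, 2.31, -0.001]
force: [1.6, -1.0, 0.2]
opening: 0.0117
gripper_force: 40.0
```

```bash
python3 - <<'E'
from go import *
go(*bw(0,-.0376),.11,YB)
c=grab('top','t4.png');s=grab('side','s4.png')
a=cv2.resize(c['image'][190:290,330:420],(400,444));b=cv2.resize(s['image'][120:210,260:341],(400,444));cv2.imwrite('pics/c4.png',np.hstack([a,b])[:,:,::-1])
E
```

```text
turn -0.1550 d tool [0.2804 0.0612 0.0083] d now [0.2865 0.0172 0.0083] world d [-0.0081  0.2868 -0.0104] tilt [ 0.0071 -0.007  -1.    ]
```

View pics/c4.png

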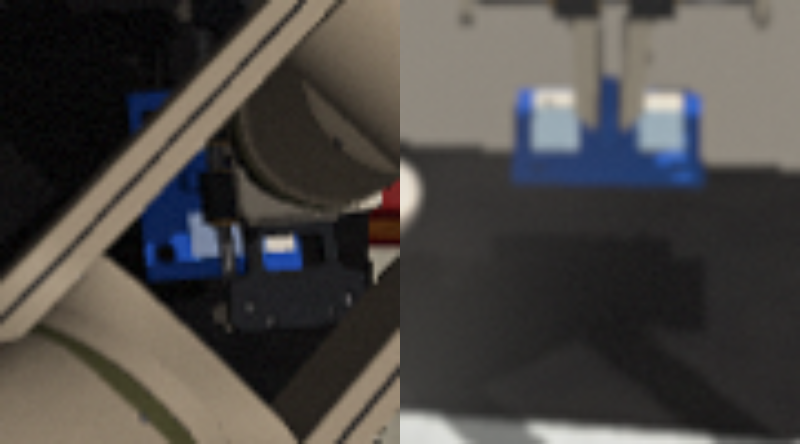

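The carrier hangs level in the grip: a side view of the blue plate with a horizontal front edge, and one hole seen from above. Now move it over the posts.

In the tool's units: 0.03 m is 0.6, 0.01 m is 0.2, -0.08 rad / 3.1416 = -0.0255.

Call:
{"name": "creep_tool", "arguments": {"segments": [[0.006,[0,0,0],-0.0255],[0.006,[0,0,0],-0.0239],[0.006,[0.6,0.131,0],0],[0.006,[0.6,0.131,0],0],[0.006,[0.6,0.131,0],0],[0.006,[0.6,0.131,0],0],[0.006,[0.6,0.131,0],0],[0.006,[0.6,0.131,0],0],[0.006,[0.6,0.131,0],0],[0.006,[0.6,0.131,0],0],[0.006,[0.6,0.131,0],0],[0.006,[0.2,0.05,0],0],[0.006,[0,0,0],0],[0.006,[0,0,0],0],[0.006,[0,0,0],0]], "clamp_n": 40}}

```text
t: 10.65
tool_pos: [0.4864, -0.1226, 0.1131]
orientation: [-1.936, -2.474, 0.001]
force: [0.4, -0.4, -0.8]
opening: 0.0119
gripper_force: 40.0
```

```bash
python3 - <<'E'
from go import *
go(*bw(0,-.0376),.08,YB)
c=grab('top','t5.png');s=grab('side','s5.png')
B3=lambda x,y,z:np.r_[bw(x,y),z]
for n,k in(('top',c),('side',s)): print(n,proj(k,[B3(-.04,0,.042),B3(.04,0,.042)]).round(1).tolist())
a=cv2.resize(c['image'][205:275,225:305],(457,400),interpolation=2);b=cv2.resize(s['image'][190:260,265:325],(343,400),interpolation=2);cv2.imwrite('pics/c5.png',np.hstack([a,b])[:,:,::-1])
E
```

```text
turn -0.0010 d tool [-0.002   0.0023  0.0331] d now [-0.002   0.0023  0.0331] world d [ 0.0027 -0.0014 -0.0331] tilt [-0.0005 -0.0002 -1.    ]
top [[258.6, 252.2], [252.0, 223.5]]
side [[311.4, 233.7], [279.9, 236.3]]
```

View pics/c5.png

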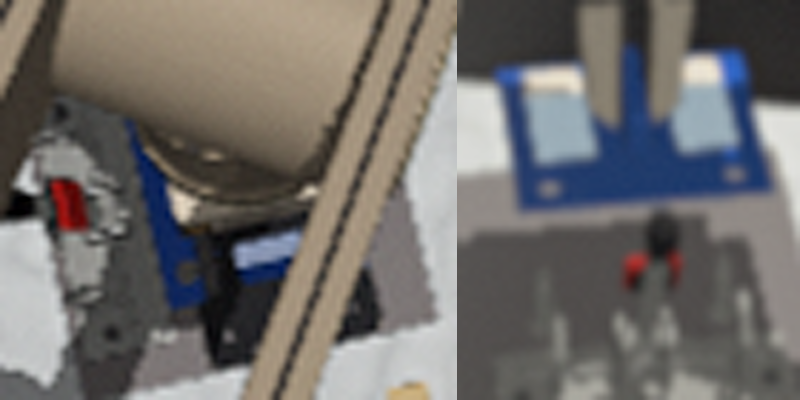

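Both holes are visible: side view at about (280.9,222.9) and (313.7,220.3), and the near one in the top view at about (257.9,252.6). I'll measure them against the posts.

```bash
python3 - <<'E'
from go import *
c=grab('top');s=grab('side')
z=.1131-.0247+.005
T=[np.r_[bw(-.04,0),z],np.r_[bw(.04,0),z]]
for k,u0,v0 in((c,257.9,252.6),(s,313.7,220.3),(s,280.9,222.9)):
    u,v=int(round(u0)),int(round(v0));p=k['image'][v-4:v+5,u-4:u+5].astype(float);q=p[...,0]-.5*p[...,2]
    yy,xx=np.mgrid[v-4:v+5,u-4:u+5];m=np.hypot(yy-v0,xx-u0)<3.5;w=np.where(m,np.clip(q-np.median(q)-5,0,None),0)
    uv=[(w*xx).sum()/w.sum(),(w*yy).sum()/w.sum()]
    X=onz(k,uv,z)[0];t=T[np.argmin([np.linalg.norm(X-t) for t in T])]
    Xa=onz(k,[u0,v0],z)[0]
    d=t-X;print('uv',np.round(uv,1),(u0,v0),'err board xy mm',1e3*np.array([[np.cos(YB),np.sin(YB)],[-np.sin(YB),np.cos(YB)]])@d[:2],1e3*np.array([[np.cos(YB),np.sin(YB)],[-np.sin(YB),np.cos(YB)]])@(t-Xa)[:2])
E
```

```text
uv [258.4 251.9] (257.9, 252.6) err board xy mm [3.9766 0.0932] [ 5.3684 -1.653 ]
uv [313.2 220.4] (313.7, 220.3) err board xy mm [ 1.3451 -7.5792] [ 2.5394 -7.2624]
uv [280.7 223. ] (280.9, 222.9) err board xy mm [ 1.0848 -7.669 ] [ 1.5785 -7.2171]
```

```bash
python3 - <<'E'
from go import *
for n,roi in(('side',(195,235,265,325)),('top',(220,265,245,275))):
    c=grab(n);P=cloud(c);hsv=cv2.cvtColor(c['image'],cv2.COLOR_RGB2HSV);m=(hsv[...,0]>100)&(hsv[...,0]<130)&(hsv[...,1]>120)
    a,b,e,d=roi;Q=P[a:b,e:d][m[a:b,e:d]];Q=Q[(Q[:,2]>.07)&(Q[:,2]<.105)]
    W=np.array([[np.cos(YB),np.sin(YB)],[-np.sin(YB),np.cos(YB)]])@(Q[:,:2]-O).T
    A=np.c_[W.T,np.ones(len(Q))];z=Q[:,2]
    for _ in range(4):
        k=np.linalg.lstsq(A,z,rcond=None)[0];r=abs(z-A@k);g=r<max(.003,np.median(r)*2);A,z=A[g],z[g]
    print(n,len(z),'slopes x,y',k,'z at holes',k@[-.04,0,1],k@[.04,0,1],'yrange',A[:,1].min(),A[:,1].max(),A[:,0].min(),A[:,0].max())
E
```

```text
side 360 slopes x,y [-0.0013  0.0068  0.0925] z at holes 0.09252907987989845 0.09242294163345788 yrange -0.07739996334743504 0.017829819369078452 -0.05740799891083998 0.05144371329625311
top 117 slopes x,y [-0.0115 -0.0017  0.092 ] z at holes 0.09243642495377147 0.09151848007690072 yrange -0.040046351831691716 0.014114648858788907 -0.05805421009864968 0.015141495339996773
```

In the tool's units: 0.015 m is 0.3, 0.014 m is 0.28.

Call:
{"name": "creep_tool", "arguments": {"segments": [[0.006,[-0.044,0.046,0.2],0],[0.006,[0,0,0.3],0],[0.006,[0,0,0.28],0],[0.006,[0,0,0],0],[0.006,[0,0,0],0],[0.006,[0,0,0],0]], "clamp_n": 40}}

```text
t: 11.55
tool_pos: [0.4895, -0.1231, 0.0747]
orientation: [1.935, 2.475, 0.0]
force: [-0.0, -0.1, -0.4]
opening: 0.0118
gripper_force: 40.0
```

```bash
python3 - <<'E'
from go import *
go(*bw(0,-.0376),.08,YB)
c=grab('top','t6.png');s=grab('side','s6.png')
a=cv2.resize(c['image'][205:275,225:305],(457,400),interpolation=2);b=cv2.resize(s['image'][205:255,270:320],(343,400),interpolation=2);cv2.imwrite('pics/c6.png',np.hstack([a,b])[:,:,::-1])
E
```

```text
turn 0.0001 d tool [-0.0007 -0.0006 -0.0053] d now [-0.0007 -0.0006 -0.0053] world d [-0.0004 -0.0009  0.0053] tilt [ 0.0003 -0.0001 -1.    ]
```

View pics/c6.png

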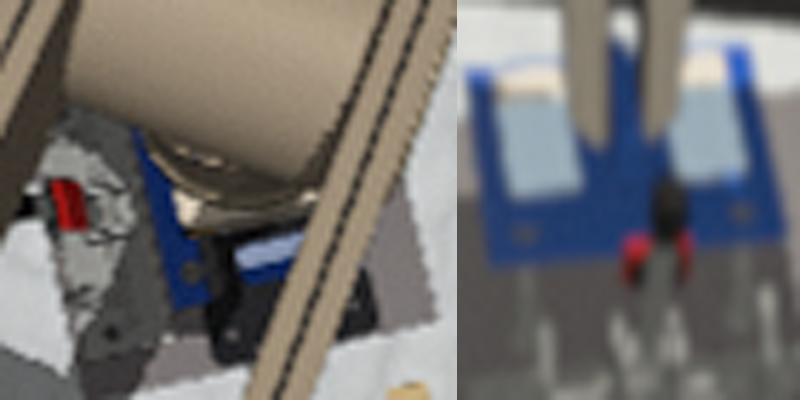

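Side view at (280.2,234.1) and (311.3,231.5): the holes line up with the post axes to within about 0.5 px. Lowering, watching the force.

In the tool's units: 0.005 m is 0.1, 0.003 m is 0.06.

Call:
{"name": "creep_tool", "arguments": {"segments": [[0.006,[0,0,0.1],0],[0.006,[0,0,0.1],0],[0.006,[0,0,0.1],0],[0.006,[0,0,0.06],0],[0.006,[0,0,0],0],[0.006,[0,0,0],0]], "clamp_n": 25}}

```text
t: 12.25
tool_pos: [0.4892, -0.123, 0.0563]
orientation: [-1.935, -2.475, 0.0]
force: [-0.2, -0.7, -0.6]
opening: 0.0116
gripper_force: 25.0
```

Call:
{"name": "creep_tool", "arguments": {"segments": [[0.006,[0,0,0.06],0],[0.006,[0,0,0.06],0],[0.006,[0,0,0.04],0],[0.006,[0,0,0],0],[0.006,[0,0,0],0]], "clamp_n": 25}}

```text
t: 12.75
tool_pos: [0.4892, -0.1231, 0.0484]
orientation: [-1.935, -2.475, 0.0]
force: [1.1, 0.4, -1.3]
opening: 0.0118
gripper_force: 25.0
```

In the tool's units: 0.005 m is 0.1, 0.004 m is 0.08.

Call:
{"name": "creep_tool", "arguments": {"segments": [[0.006,[0,0,0.1],0],[0.006,[0,0,0.1],0],[0.006,[0,0,0.08],0],[0.006,[0,0,0.06],0],[0.006,[0,0,0],0],[0.006,[0,0,0],0]], "clamp_n": 25}}

```text
t: 13.35
tool_pos: [0.4892, -0.1231, 0.0313]
orientation: [-1.935, -2.475, 0.0]
force: [-0.1, -0.5, -0.5]
opening: 0.012
gripper_force: 25.0
```

Call:
{"name": "creep_tool", "arguments": {"segments": [[0.006,[0,0,0.04],0],[0.006,[0,0,0.02],0],[0.006,[0,0,0],0],[0.006,[0,0,0],0]], "clamp_n": 25}}

```text
t: 13.75
tool_pos: [0.4897, -0.1233, 0.03]
orientation: [1.935, 2.474, 0.0]
force: [-7.1, 2.3, 14.0]
opening: 0.0117
gripper_force: 25.0
```

In the tool's units: -0.04 m is -0.8, 0.03 m is 0.6.

Call:
{"name": "creep_tool", "arguments": {"segments": [[0.04,[0,0,-0.02],0],[0.04,[0,0,0],0],[0.04,[0,0,0],0],[0.04,[0,0,-0.4],0],[0.04,[0,0,-0.8],0],[0.04,[0,0,-0.8],0],[0.04,[0,0,-0.8],0],[0.05,[0,0,-0.8],0],[0.05,[0.8,0,0],0],[0.05,[0.8,0,0],0],[0.05,[0.6,0,0],0],[0.05,[0,0,0],0],[0.05,[0,0,0],0]], "clamp_n": 40}}

```text
t: 15.05
tool_pos: [0.4628, -0.0161, 0.2094]
orientation: [1.933, 2.476, -0.0]
force: [-0.2, -1.0, -0.0]
opening: 0.0498
gripper_force: 0.0
```

```bash
python3 - <<'E'
from go import *
go(*bw(0,.0712),.119,YB)
c=grab('top','t7.png');s=grab('side','s7.png')
for k in(c,s):
    P=cloud(k);hsv=cv2.cvtColor(k['image'],cv2.COLOR_RGB2HSV);m=(hsv[...,0]>100)&(hsv[...,0]<130)&(hsv[...,1]>120)
    Q=P[m];W=(np.array([[np.cos(YB),np.sin(YB)],[-np.sin(YB),np.cos(YB)]])@(Q[:,:2]-O).T).T
    g=(abs(W[:,0])<.07)&(W[:,1]>-.09)&(W[:,1]<.03);print(g.sum(),np.percentile(Q[g][:,2],[5,25,50,75,95]),W[g].min(0),W[g].max(0))
a=cv2.resize(c['image'][205:275,215:305],(450,400),interpolation=2);b=cv2.resize(s['image'][205:275,265:325],(343,400),interpolation=2);cv2.imwrite('pics/c7.png',np.hstack([a,b])[:,:,::-1])
E
```

```text
turn 0.0017 d tool [-0.0022 -0.0005  0.0904] d now [-0.0022 -0.0005  0.0904] world d [ 0.     -0.0023 -0.0904] tilt [ 0.0004 -0.0005 -1.    ]
830 [0.0048 0.0075 0.0094 0.0115 0.0317] [-0.0557 -0.0775] [0.0556 0.0127]
444 [0.0062 0.008  0.0099 0.0115 0.0327] [-0.053  -0.0768] [0.0555 0.0239]
```

View pics/c7.png

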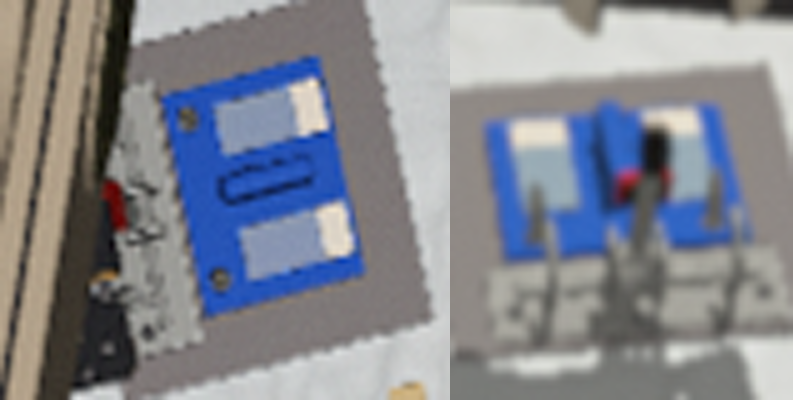

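The carrier lies flat (plate top 9.4 mm, expected 9), with both posts through the holes at about (188,118) and (220,278) in the crop. Next, pinch the grip and bring the lever down.

In the tool's units: 0.03 m is 0.6, -0.0012 m is -0.024.

Call:
{"name": "creep_tool", "arguments": {"segments": [[0.05,[-0.024,0,0.6],0],[0.05,[0,0,0.6],0],[0.05,[0,0,0.6],0],[0.05,[0,0,0],0],[0.006,[0,0,0],0],[0.006,[0,0,0],0],[0.006,[0,0,0],0],[0.006,[0,0,0],0],[0.006,[0,0,0],0],[0.006,[0,0,0],0],[0.006,[0,0,0],0]], "clamp_n": 40}}

```text
t: 16.25
tool_pos: [0.4633, -0.0175, 0.1201]
orientation: [1.935, 2.474, 0.001]
force: [-1.6, 0.5, 6.0]
opening: 0.0114
gripper_force: 40.0
```

In the tool's units: 0.01 m is 0.2, 0.0099 m is 0.198.

Call:
{"name": "creep_tool", "arguments": {"segments": [[0.006,[0.184,0,0.082],0],[0.006,[0.172,0,0.1],0],[0.006,[0.164,0,0.116],0],[0.006,[0.15,0,0.132],0],[0.006,[0.136,0,0.146],0],[0.006,[0.12,0,0.158],0],[0.006,[0.106,0,0.172],0],[0.006,[0.086,0,0.18],0],[0.006,[0.068,0,0.188],0],[0.006,[0.05,0,0.194],0],[0.006,[0.03,0,0.198],0],[0.006,[0.01,0,0.2],0],[0.006,[0,0,0.04],0],[0.006,[0,0,0],0],[0.006,[0,0,0],0]], "clamp_n": 40}}

```text
t: 17.75
tool_pos: [0.4475, 0.0465, 0.0242]
orientation: [-1.933, -2.473, -0.004]
force: [-2.4, 12.9, 4.8]
opening: 0.0113
gripper_force: 40.0
```

Call:
{"name": "creep_tool", "arguments": {"segments": [[0.05,[0,0,0],0],[0.05,[0,0,0],0],[0.05,[0,0,0],0],[0.05,[0,0,-0.6],0],[0.05,[0,0,-0.8],0],[0,[0,0,-0.6],0],[0,[0,0,0],0],[0,[0,0,0],0],[0,[0,0,0],0],[0,[0,0,0],0]], "clamp_n": 40}}

```text
t: 18.75
tool_pos: [0.4465, 0.0444, 0.1224]
orientation: [-1.934, -2.473, 0.003]
force: [0.2, -0.7, 0.9]
opening: 0.0149
gripper_force: 0.0
```

```bash
python3 - <<'E'
from m import *
from go import *
L=[]
for n,roi in(('top',(235,265,195,245)),('side',(230,292,285,318))):
    c=grab(n,n+'8.png');hsv=cv2.cvtColor(c['image'],cv2.COLOR_RGB2HSV);H,S,V=[hsv[...,i].astype(int) for i in range(3)]
    try: ct=big(((H<8)|(H>172))&(S>150)&(V>90),roi);print(n,cen(ct),cv2.contourArea(ct))
    except Exception as e: print(n,'none')
    print('exp',proj(c,[np.r_[bw(0,.087),.035]]))
go(*bw(0,.087),.0375+.014,YB)
E
```

```text
top [235.8148148148148, 240.87654320987653] 13.5
exp [[223.9338 245.5132]]
side none
exp [[300.7724 261.7355]]
turn -0.0000 d tool [-0.0491  0.0006  0.0713] d now [-0.0491  0.0006  0.0713] world d [ 0.0123 -0.0475 -0.0713] tilt [-0.0024  0.     -1.    ]
```

```bash
python3 - <<'E'
from h import *
c=cv2.imread('pics/top8.png');s=cv2.imread('pics/side8.png')
a=cv2.resize(c[205:275,195:305],(490,400),interpolation=2);b=cv2.resize(s[205:285,265:325],(300,400),interpolation=2);cv2.imwrite('pics/c8.png',np.hstack([a,b]))
E
```

```text
(no output)
```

View pics/c8.png

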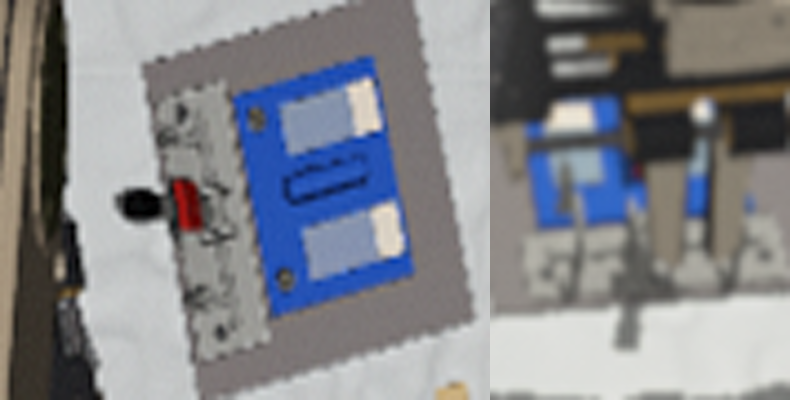

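The lever sprang back up: the grip slipped in the pads and stayed above 0.1. I'll repeat with a stronger pinch and overshoot at the end, and check the angle before releasing.

In the tool's units: -0.04 m is -0.8, -0.034 m is -0.68.

Call:
{"name": "creep_tool", "arguments": {"segments": [[0.05,[0,0,-0.8],0],[0.05,[0,0,-0.8],0],[0.05,[-0.6,0,0],0],[0.05,[-0.68,0,0],0],[0.05,[0,0,0.4],0],[0.05,[0,0,0.6],0],[0.05,[0,0,0.6],0],[0.05,[0,0,0],0],[0.05,[0,0,0],0],[0.05,[0,0,0],0]], "clamp_n": 60}}

```text
t: 19.85
tool_pos: [0.4641, -0.0178, 0.1258]
orientation: [1.934, 2.473, 0.002]
force: [0.5, 0.3, -0.1]
opening: 0.0499
gripper_force: 0.0
```

```bash
python3 - <<'E'
from go import *
go(*bw(0,.0712),.121,YB)
E
```

```text
turn 0.0002 d tool [-0.0003 -0.0014  0.0048] d now [-0.0003 -0.0014  0.0048] world d [-0.0013 -0.0006 -0.0048] tilt [ 0.0021 -0.0003 -1.    ]
```

Units first: shifts go in shares of 50 mm and turns go in shares of 180 degrees. So 0.01 m is 0.2, 0.0099 m is 0.198.

Call:
{"name": "creep_tool", "arguments": {"segments": [[0.05,[0,-0.02,0.06],0],[0.006,[0,0,0],0],[0.006,[0,0,0],0],[0.006,[0,0,0],0],[0.006,[0,0,0],0],[0.006,[0,0,0],0],[0.006,[0,0,0],0],[0.006,[0.176,0,0.082],0],[0.006,[0.166,0,0.1],0],[0.006,[0.16,0,0.116],0],[0.006,[0.146,0,0.132],0],[0.006,[0.132,0,0.146],0],[0.006,[0.116,0,0.158],0],[0.006,[0.102,0,0.172],0],[0.006,[0.084,0,0.18],0],[0.006,[0.066,0,0.188],0],[0.006,[0.048,0,0.194],0],[0.006,[0.028,0,0.198],0],[0.006,[0.01,0,0.2],0],[0.006,[0,0,0.12],0]], "clamp_n": 60}}

```text
t: 21.85
tool_pos: [0.4479, 0.0447, 0.0224]
orientation: [-1.934, -2.474, -0.007]
force: [-2.5, 17.0, 9.5]
opening: 0.0114
gripper_force: 60.0
```

Call:
{"name": "creep_tool", "arguments": {"segments": [[0.006,[0,0,0.1],0],[0.006,[0,0,0],0],[0.006,[0,0,0],0],[0.006,[0,0,0],0]], "clamp_n": 60}}

```text
t: 22.25
tool_pos: [0.4479, 0.0444, 0.0175]
orientation: [-1.934, -2.474, -0.006]
force: [-0.8, 15.0, 4.5]
opening: 0.0113
gripper_force: 60.0
```

```bash
cat > red.py <<'E'
from m import *
from go import *
for n,roi in(('top',(230,265,195,250)),('side',(225,292,280,320))):
    c=grab(n,n+'9.png');hsv=cv2.cvtColor(c['image'],cv2.COLOR_RGB2HSV);H,S,V=[hsv[...,i].astype(int) for i in range(3)]
    try: ct=big(((H<8)|(H>172))&(S>150)&(V>70),roi);print(n,np.round(cen(ct),1),cv2.contourArea(ct))
    except Exception as e: print(n,'none')
    for a in(0,.06,.1,.15,.2,.3,.5,1.2): print(a,proj(c,[np.r_[bw(0,.035+.052*np.cos(a)-.007*np.sin(a)),.028+.052*np.sin(a)+.0075*np.cos(a)]])[0].round(1),end=' ')
    print()
go(*bw(0,.087),.0375+.014,YB)
E
python3 red.py
```

```text
top [223.7 245.4] 54.5
0 [223.9 245.5] 0.06 [224.  245.3] 0.1 [224.1 245.2] 0.15 [224.2 245. ] 0.2 [224.4 244.9] 0.3 [224.9 244.5] 0.5 [226.6 243.7] 1.2 [237.1 240.2] 
side [304.1 262.1] 3.5
0 [300.8 261.6] 0.06 [300.8 260.5] 0.1 [300.8 259.8] 0.15 [300.8 258.9] 0.2 [300.7 257.9] 0.3 [300.7 255.9] 0.5 [300.4 251.6] 1.2 [298.8 237.1] 
turn 0.0002 d tool [-0.0486 -0.0006 -0.0341] d now [-0.0486 -0.0006 -0.0341] world d [ 0.0111 -0.0475  0.034 ] tilt [ 0.0014  0.004  -1.    ]
```

Call:
{"name": "creep_tool", "arguments": {"segments": [[0.04,[0,0,0],0],[0.04,[0,0,0],0],[0.04,[0,0,0],0],[0.04,[0,0,0],0],[0.04,[0,0,0],0]], "clamp_n": 60}}

```text
t: 22.85
tool_pos: [0.4471, 0.0418, 0.0167]
orientation: [-1.935, -2.474, 0.0]
force: [-0.2, 0.3, -0.5]
opening: 0.0398
gripper_force: 0.0
```

```bash
python3 red.py
```

```text
top [223.7 245.7] 55.0
0 [223.9 245.5] 0.06 [224.  245.3] 0.1 [224.1 245.2] 0.15 [224.2 245. ] 0.2 [224.4 244.9] 0.3 [224.9 244.5] 0.5 [226.6 243.7] 1.2 [237.1 240.2] 
side [300.7 262. ] 22.5
0 [300.8 261.6] 0.06 [300.8 260.5] 0.1 [300.8 259.8] 0.15 [300.8 258.9] 0.2 [300.7 257.9] 0.3 [300.7 255.9] 0.5 [300.4 251.6] 1.2 [298.8 237.1] 
turn -0.0002 d tool [-0.0464  0.0007 -0.0347] d now [-0.0464  0.0007 -0.0347] world d [ 0.0119 -0.0449  0.0347] tilt [-0.0001 -0.0001 -1.    ]
```

The lever is down: the pad is back at its initial pixels, (223.7,245.7) top and (300.7,262) side. Now to the pad with fingers closed.

In the tool's units: -0.04 m is -0.8, -0.03 m is -0.6.

Call:
{"name": "creep_tool", "arguments": {"segments": [[0.04,[0,0,-0.6],0],[0.04,[0,0,-0.8],0],[0,[0,0,-0.4],0],[0,[-0.46,0,0],0],[0,[-0.468,0.01,0],0],[0,[0,0,0],0],[0,[0,0,0],0],[0,[0,0,0],0],[0,[0,0,0.6],0],[0,[0,0,0.3],0],[0,[0,0,0],0],[0,[0,0,0],0],[0,[0,0,0],0]], "clamp_n": 20}}

```text
t: 24.25
tool_pos: [0.4596, -0.0027, 0.0629]
orientation: [1.934, 2.474, 0.001]
force: [-0.1, 0.7, 0.0]
opening: 0.0006
gripper_force: 0.0
```

```bash
python3 - <<'E'
from go import *
go(*bw(0,.087),.0375+.014,YB)
E
```

```text
turn 0.0005 d tool [-0.0002 -0.0007  0.0114] d now [-0.0002 -0.0007  0.0114] world d [-0.0006 -0.0003 -0.0114] tilt [ 0.0015 -0.0001 -1.    ]
```

In the tool's units: 0.006 m is 0.12, 0.003 m is 0.06.

Call:
{"name": "creep_tool", "arguments": {"segments": [[0,[0,0,0.12],0],[0,[0,0,0.06],0],[0,[0,0,0.02],0],[0,[0,0,0],0],[0,[0,0,0],0]], "clamp_n": 20}}

```text
t: 24.75
tool_pos: [0.4589, -0.003, 0.0519]
orientation: [-1.935, -2.475, 0.0]
force: [0.1, 0.2, 0.2]
opening: 0.0002
gripper_force: 0.0
```

Call:
{"name": "creep_tool", "arguments": {"segments": [[0,[0,0,0.02],0],[0,[0,0,0.02],0],[0,[0,0,0],0]], "clamp_n": 20}}

```text
t: 25.05
tool_pos: [0.4591, -0.003, 0.05]
orientation: [1.935, 2.474, 0.0]
force: [-0.7, -0.6, 3.2]
opening: 0.0002
gripper_force: 1.3
```

Call:
{"name": "creep_tool", "arguments": {"segments": [[0,[0,0,0.014],0],[0,[0,0,0],0]], "clamp_n": 20}}

```text
t: 25.25
tool_pos: [0.4591, -0.003, 0.0497]
orientation: [1.935, 2.475, 0.0]
force: [-2.4, -0.7, 7.2]
opening: 0.0001
gripper_force: 3.5
```

In the tool's units: 0.0007 m is 0.014.

Call:
{"name": "creep_tool", "arguments": {"segments": [[0,[0,0,0.014],0],[0,[0,0,0],0]], "clamp_n": 20}}

```text
t: 25.45
tool_pos: [0.4592, -0.003, 0.0496]
orientation: [1.935, 2.475, 0.0]
force: [-7.3, 0.3, 12.6]
opening: 0.0007
gripper_force: 6.7
```

In the tool's units: 0.0003 m is 0.006.

Call:
{"name": "creep_tool", "arguments": {"segments": [[0,[0,0,0.006],0],[0,[0,0,0],0],[0,[0,0,0],0]], "clamp_n": 20}}

```text
t: 25.75
tool_pos: [0.4593, -0.003, 0.0495]
orientation: [1.935, 2.475, 0.0]
force: [-7.6, 1.2, 16.3]
opening: 0.0007
gripper_force: 8.1
```

Call:
{"name": "creep_tool", "arguments": {"segments": [[0,[0,0,0],0],[0,[0,0,0],0],[0,[0,0,0],0],[0,[0,0,0],0],[0,[0,0,0],0],[0,[0,0,0],0],[0,[0,0,0],0],[0,[0,0,0],0]], "clamp_n": 20}}

```text
t: 26.55
tool_pos: [0.4592, -0.003, 0.0495]
orientation: [1.935, 2.475, 0.0]
force: [-7.0, 0.6, 16.8]
opening: 0.0005
gripper_force: 8.1
```

Held at about 16 N for 1 s. Now retreat and verify.

In the tool's units: -0.04 m is -0.8, -0.02 m is -0.4.

Call:
{"name": "creep_tool", "arguments": {"segments": [[0,[0,0,-0.06],0],[0,[0,0,-0.4],0],[0,[0,0,-0.8],0],[0,[0,0,-0.8],0],[0,[0,0,-0.8],0],[0,[0.8,0,0],0],[0,[0.8,0,0],0],[0,[0.8,0,0],0],[0,[0.8,0,0],0],[0,[0,0,0],0],[0,[0,0,0],0]], "clamp_n": 20}}

```text
t: 27.65
tool_pos: [0.42, 0.1528, 0.1909]
orientation: [1.932, 2.477, -0.001]
force: [1.2, -0.1, -0.4]
opening: 0.0007
gripper_force: 0.0
```

```bash
python3 red.py; python3 - <<'E'
from h import *
c=cv2.imread('pics/top9.png');s=cv2.imread('pics/side9.png')
a=cv2.resize(c[205:275,195:305],(490,400),interpolation=2);b=cv2.resize(s[205:285,265:325],(300,400),interpolation=2);cv2.imwrite('pics/c9.png',np.hstack([a,b]))
E
```

```text
top [223.7 245.7] 55.0
0 [223.9 245.5] 0.06 [224.  245.3] 0.1 [224.1 245.2] 0.15 [224.2 245. ] 0.2 [224.4 244.9] 0.3 [224.9 244.5] 0.5 [226.6 243.7] 1.2 [237.1 240.2] 
side [300.1 261.9] 47.0
0 [300.8 261.6] 0.06 [300.8 260.5] 0.1 [300.8 259.8] 0.15 [300.8 258.9] 0.2 [300.7 257.9] 0.3 [300.7 255.9] 0.5 [300.4 251.6] 1.2 [298.8 237.1] 
turn -0.0004 d tool [-0.1593  0.0001  0.1395] d now [-0.1593  0.0002  0.1395] world d [ 0.0385 -0.1546 -0.1395] tilt [-0.0002 -0.0005 -1.    ]
```

View pics/c9.png

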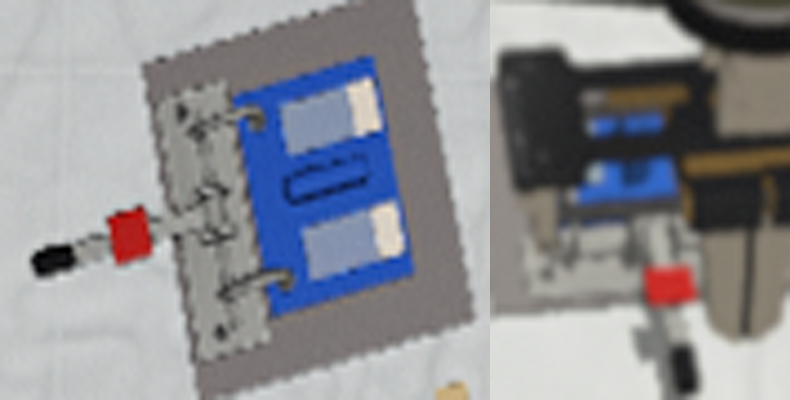

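The carrier is flat on the board, the ring arches are closed onto the posts at about (258,118) and (285,278) in the crop, and the lever is down. Handing in.

```bash
python3 -c "
from plant import robot
print(robot.close_job())"
```

```text
the job is handed in; nothing more can be done
None
```

The carrier is filed flat on both posts, the rings are shut over it, and the lever is down after about 16 N on the pad for 1 s, handed in at about 28 s; the lever sprang back up on the first try at lowering it and needed a second, and I viewed 11 pictures, one over the limit of 10.

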